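# Fit the filter cartridge in the carving bench dust extractor

## Robot

A 6-joint arm with a two-finger parallel gripper is mounted at the origin on the work surface. World frame = base frame: x ahead of the robot, y to its left, z up, the work surface at z = 0. Lengths are in m, angles in rad, forces in N, time in s.
With the tool pointing down it reaches from about 0.4 to 0.825 m from the base axis. Payload 7 kg.
Tool frame: the origin (TCP) lies at the centre of the arm's flange, where the gripper is bolted on; the fingertips stand 178 mm ahead of it and the grasp point (between the pads) lies 159 mm ahead of it; z points along the fingers, y is the direction in which the jaws open and shut (so a half turn about z gives the same grasp; the last joint's range is limited). The gripper opens to 88 mm and grips with 3 to 60 N. Pads are 19 mm wide; open, the fingers measure 130 mm over their backs; the gripper's body (78 mm by 193 mm) begins 47 mm behind the grasp point.
Start: joints at [-0.999, 0.359, 0.012, 0, -1.224, -0.288], TCP at [0.189, -0.648, 0.405] pointing down, gripper open.
Joint ranges: [-3.07, 3.07], [-1.43, 2.12], [-1.02, 1.25], [-3.03, 1.67], [-3.05, -0], [-3.03, 3.03]. Speed limits (rad/s): [2.39, 2.39, 3.01, 3.14, 3.14, 3.14].

## Interface

Orientations are given as [roll, pitch, yaw] about the fixed x, y, z axes, in that order (R = Rz(yaw) Ry(pitch) Rx(roll)).
In Python, from station import arm gives the robot as it stands.
- The arm moves only by the shell command python3 -m handwheel 'ROWS' [OPENING] [FORCE]. ROWS is JSON, a list of rows, each a list of 4 numbers: the shift along the world's x, y, z in cm, then the turn about the world's z in rad. In form: [[dx, dy, dz, yaw], ...]. A call has 1 to 20 rows; each row shifts and turns the commanded pose from where the row before left it; what a row does not reach is not made up. A row lasts 1/10 s, in which the tool goes at most 50 mm and 8.59 degrees, less where a joint would pass 70% of its speed; a pose out of reach is approached as far as the arm can. A call is refused whole if a number of a shift passes 5 or a number of a turn 0.15, either way. A call with a gripper value outside its range is refused whole. OPENING is the closure, from 0 (fully open) to 1 (shut), set as the call begins (- or left out, the last holds). The fingers move at their own pace and stop on an object; FORCE is the grip in N (left out, the last holds). Time passes only in rows, so rows that do not move let the fingers close. It gives the time, the measured TCP pose, the force and the opening at its end, in the units of the state.
- arm.get_state(): the state, without advancing time (a new reading comes with each control period).
- arm.grab_frame(name): name is "scene" or "top"; returns a dict with "image" (384x512x3 uint8, red, green, blue), "depth" (384x512 float32, m along the optical axis (not along the pixel's ray), 0 where there is no reading), "vfov" (degrees; the focal length in pixels is half the picture's height over the tangent of half this angle, whatever the lens; pixels are square), "cx", "cy" (the principal point, pixels), "rvec" (rotation vector, rad) and "tvec" (3), from world to camera coordinates, as OpenCV has them. Camera axes: x right, y down, z forward; pixel columns grow to the right and rows downward; lengths in m; the calibration is good to about 2 mm. A picture is of the moment at which its call begins.
- arm.job_done(): hands the job in, once; it reports no verdict.
The state is a dict: "t": time; "q": joint angles; "qd": joint speeds; "joint_efforts": joint torques, N m; "eef_pos": TCP position; "ee_rot": TCP orientation; "force": force on the tool from outside, world axes, zero at the start; "moment": the same for the moment, N m; "width": finger opening in m.
Only numpy, scipy, OpenCV 4.12 (cv2) and the standard library are available. Lean on these libraries where they do the work, as an engineer would, in place of code of your own. Each camera call takes 0.05 s, during which the arm holds its last target.

## Task

The bench dust extractor stands open with its filter out. Take the filter cartridge by its grip bar, lower it into the round opening so that its two lugs drop through the notches of the seat ring, push it down against the spring and turn it clockwise (seen from above) to the stop, then ease off so that it springs up into its locked seat, and let go. Work gently: feel for the notches rather than forcing the plastic lugs, and leave the carver's things where they are.

Things in the scene. Friction and masses are not known exactly. Their poses are not given: they have to be found in the camera images.
- cartridge: Grey filter cartridge with a pleated paper body, 108 mm tall, about 0.3 kg, standing on the bench. Origin: centre of its underside, z up its axis, x along its grip bar. Foot 70 mm across, tapering from z = 6 mm out to a round body 79 mm across from z = 20 to 69 mm, cap disc 92 mm across from z = 69 to 76 mm, the bar above it. A half turn makes no difference.
- bar (a point): On the cartridge's axis, 98 mm above its underside, in the upright grip bar on the cap: bar 76 mm long (along x), 14 mm thick (along y), from 76 to 108 mm above the underside. Axes as the cartridge's.
- lugs (a point): On the cartridge's axis, 53 mm above its underside, midway between the two lugs, which stick out at +x and -x, in line with the bar, to 52 mm from the axis: each 14 mm wide and 6 mm high (50 to 56 mm above the underside). They show from above beyond the cap. The plastic cracks when it is forced against the extractor with about 60 N.
- extractor: Grey sheet-metal bench dust extractor, fixed, 240 mm (x) by 260 mm (y) by 120 mm high, intake hood on its -y side. Origin: centre of its underside. The round opening in the middle of its top holds a metal seat ring with two opposite notches; behind each, under the rim, a track leads 56 degrees clockwise (from above) to a hard stop. A wall stops turning the other way.
- port (a point): Centre of the opening at the ring's top, 122 mm above the bench; axes as the extractor's. Ring: hole 83 mm, rim 9 mm thick, notches 18 mm wide, cut right through. They lie 56 degrees counter-clockwise (from above) of the x axis, but up to 24 degrees more or less as the ring was clamped, which no pose tells: look, or feel. Lugs beside the notches rest with the underside 50 mm below this point.
- sprung (a point): Top of the relaxed spring plate in the opening, 56 mm below the port; the cartridge's underside meets it when the lug tops are level with the ring's top. It pushes up with about 4 N there and 0.8 N more per mm. The lugs can turn under the rim once the underside is 9 mm below this point; the plate meets its hard stop at 11.5 mm.
- home (a point): Where the centre of the cartridge's underside lies when locked, 61 mm below the port; axes as the extractor's. At the stop, pockets 4 mm deep in the rim's underside let the lugs spring up and lock. The locked bar then lies along the x axis, up to 24 degrees more or less, as the ring was clamped.
- gouge: Carving gouge with a wooden handle lying on the bench along its x axis, about 240 mm long, 26 mm high; origin under its middle. To be left alone.
- jar: White plastic jar, 60 mm across, 65 mm high; origin at the centre of its underside. To be left alone.
- print_block: Carved wooden printing block, 85 by 110 by 24 mm, lying flat; origin at the centre of its underside. To be left alone.
There are look-alikes about, which are no part of the job. What is meant by the cartridge is not black or blue, and is the larger of those in its own colour.

How it is judged:
By the outcome, as a careful person would: the job done as asked, in the order asked, and still so for the second after the job is handed in, with the robot touching nothing.
It also fails if it takes over 72 s, if anything falls off the work surface, if the arm or the gripper's body presses on something with over 40 N, if the wrist force passes 120 N, or if a joint passes its speed limit or range.

## Working session

There is one attempt and no reset: what is moved stays moved. The work goes in short steps, Python scripts to look and compute and a shell command to move; the robot and the scene stay as the last step left them, time stands still between calls to the robot, and variables do not carry over. Pictures are saved under pics/ and viewed, and the job is handed in when it is done.

```bash
mkdir -p pics; cat > h.py <<'E'
import numpy as np, cv2
from station import arm
def grab(n):
    f=arm.grab_frame(n); R,_=cv2.Rodrigues(np.array(f['rvec'],float)); f['R']=R; f['t']=np.array(f['tvec'],float).ravel()
    f['f']=f['image'].shape[0]/2/np.tan(np.radians(f['vfov'])/2); return f
def save(f,name,crop=None,s=1):
    im=f['image'][:,:,::-1]
    if crop: im=im[crop[1]:crop[3],crop[0]:crop[2]]
    cv2.imwrite('pics/'+name,cv2.resize(im,None,fx=s,fy=s,interpolation=cv2.INTER_CUBIC))
def onplane(f,u,v,z):
    d=f['R'].T@np.array([(u-f['cx'])/f['f'],(v-f['cy'])/f['f'],1.]); o=-f['R'].T@f['t']
    return o+d*(z-o[2])/d[2]
def cloud(f):
    v,u=np.mgrid[:384,:512]; Z=f['depth'].astype(float)
    P=np.stack([(u-f['cx'])/f['f']*Z,(v-f['cy'])/f['f']*Z,Z],-1)
    return (P-f['t'])@f['R']
def proj(f,p):
    q=f['R']@np.array(p)+f['t']; return q[:2]/q[2]*f['f']+[f['cx'],f['cy']]
E
python3 - <<'E'
from h import *
for n in('top','scene'):
    f=grab(n); save(f,n+'1.png',s=1.5); print(n,f['vfov'],-f['R'].T@f['t'],f['R'][2])
print(arm.get_state())
E
```

```text
top 46.41340381207626 [0.44313784 0.13036434 1.02732258] [ 0.15862235  0.02260955 -0.98708042]
scene 45.051167207831526 [1.6796476  0.06375696 0.79878224] [-0.84423389  0.0580323  -0.53282397]
{'t': 0.1, 'q': array([-9.98898527e-01,  3.59317586e-01,  1.11131302e-02, -3.17071673e-04,
       -1.22410896e+00, -2.88073950e-01]), 'qd': array([ 0.0003146 , -0.00325612,  0.00178304,  0.00013175, -0.00192767,
        0.00030455]), 'joint_efforts': array([-1.75510133e-03, -5.84159446e+01,  2.93754208e+01,  7.01539144e+00,
        1.01786191e-02, -6.13023258e-05]), 'eef_pos': array([ 0.18894409, -0.64781987,  0.40379687]), 'ee_rot': array([ 3.14005339e+00, -1.45256144e-04, -2.85787665e+00]), 'force': array([-0.94791589,  0.31626219, -0.75946875]), 'moment': array([ 0.00495069,  0.03916353, -0.00657642]), 'width': 0.08755087579320699}
```

View pics/top1.png

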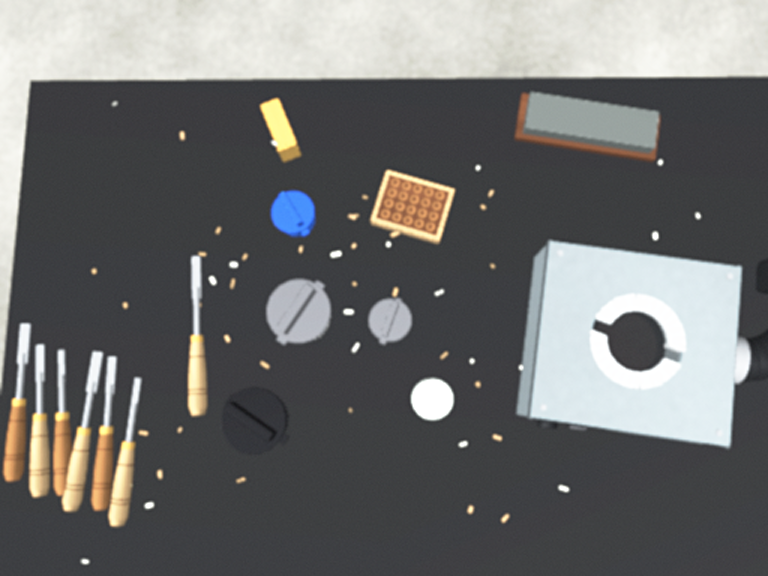

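View pics/scene1.png

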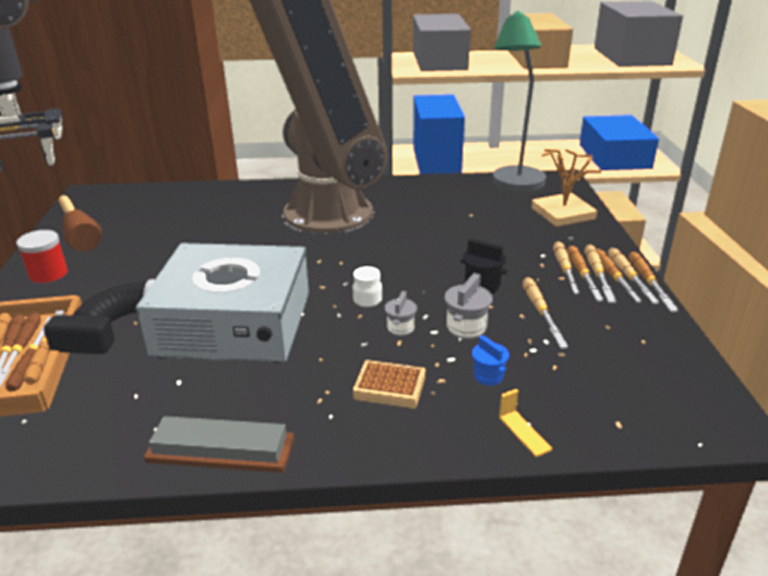

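```bash
python3 - <<'E'
from h import *
f=grab('top'); save(f,'cart.png',(160,170,300,320),5); save(f,'ring.png',(340,150,512,310),4.5)
P=cloud(f); np.save('P.npy',P); np.save('im.npy',f['image'])
print(np.ptp(P[...,2]), 'table z', np.median(P[250:260,100:110,2]))
c=P[195:220,185:215]; print('cart z pct',np.percentile(c[...,2],[5,50,90,99]))
# bar top
m=(P[...,2]>.095)&(P[...,2]<.115); m[:, :170]=0; m[:,230:]=0; m[:170]=0;m[240:]=0
v,u=np.nonzero(m); pts=np.array([onplane(f,a,b,.108)[:2] for a,b in zip(u,v)])
r=cv2.minAreaRect((pts*1000).astype(np.float32)); print('bar',len(pts),r, 'cloud mean',P[m].mean(0))
x=P[m][:,:2];w,V=np.linalg.eigh(np.cov(x.T)); print('bar dir',np.degrees(np.arctan2(V[1,1],V[0,1])))
m=(P[...,2]>.06)&(P[...,2]<.085); m[:, :170]=0; m[:,230:]=0; m[:170]=0;m[240:]=0
v,u=np.nonzero(m); pts=np.array([onplane(f,a,b,.076)[:2] for a,b in zip(u,v)])
h=cv2.convexHull((pts*1000).astype(np.float32)); print('cap',cv2.minEnclosingCircle(h), P[m][:,2].mean())
# ring white
im=f['image'].astype(int); g=im.min(2); print('ring gray',im[200,402],im[180,455-30])
m=(P[...,2]>.11)&(P[...,2]<.135)
v,u=np.nonzero(m); print('top z',np.median(P[m][:,2])); pts=np.array([onplane(f,a,b,.120)[:2] for a,b in zip(u,v)])
print('extr top',cv2.minAreaRect((pts*1000).astype(np.float32)))
for p in [(.4,-.3),(.5,-.3),(.4,-.2)]: print(p,proj(f,[*p,.12]))
E
```

```text
1.7944559618291107 table z -0.0001504713815433773
cart z pct [0.07320102 0.07702277 0.10802289 0.11054003]
bar 274 ((558.0182495117188, 281.5603332519531), (16.207792282104492, 74.97444152832031), 56.59735107421875) cloud mean [0.55818282 0.28184134 0.10663222]
bar dir 146.69776319192857
cap ((558.5300903320312, 282.4048156738281), 45.894927978515625) 0.07576084721420089
ring gray [221 233 237] [224 236 239]
top z 0.11936667380144686
extr top ((515.4159545898438, 18.726837158203125), (687.9378051757812, 273.36151123046875), 89.21800231933594)
(0.4, -0.3) [488.86287956 284.7427914 ]
(0.5, -0.3) [485.00117753 233.64768008]
(0.4, -0.2) [437.47258175 284.47322205]
```

View pics/ring.png

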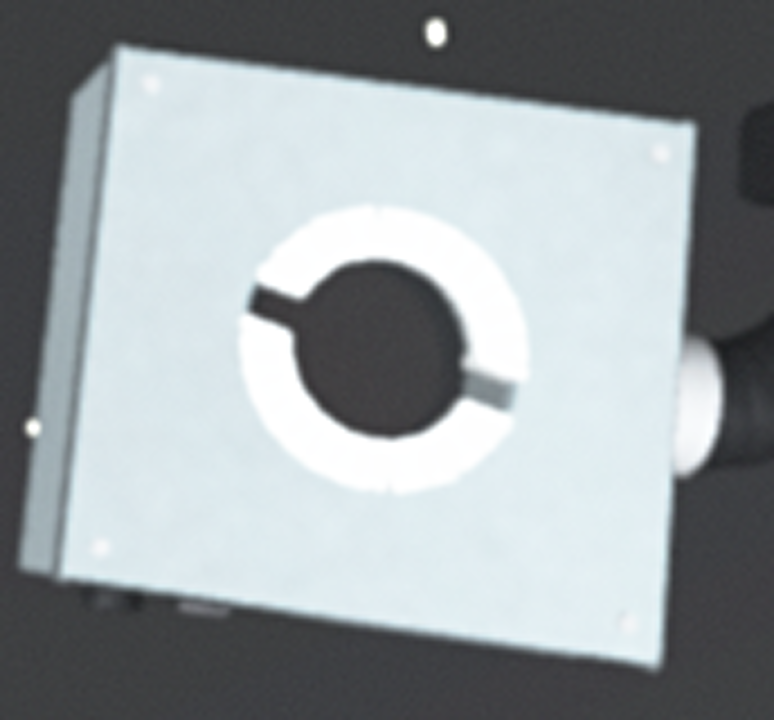

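View pics/cart.png

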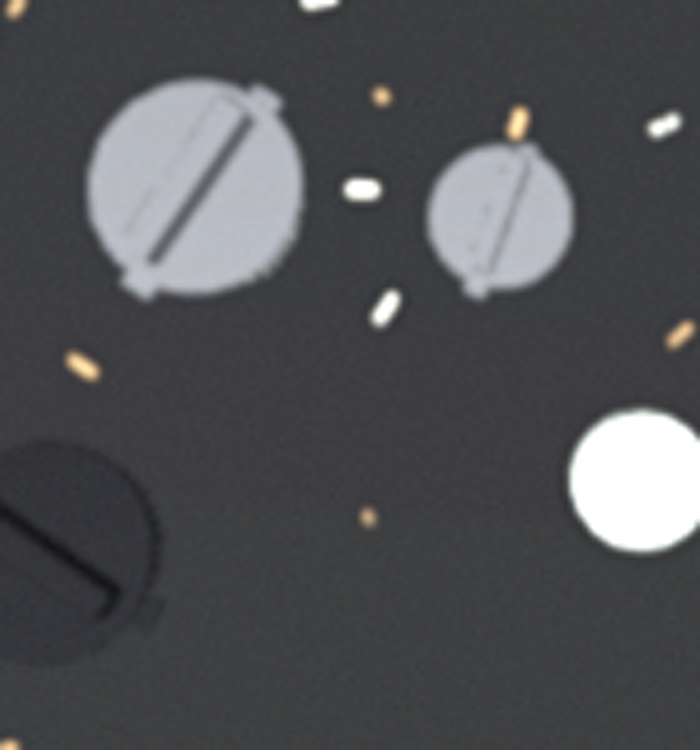

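The crops show the grey cartridge with its lugs at crop (262,100) and (140,282), in line with the bar, and the ring's notches at crop (272,305) and (490,388). Next I fit the ring and the notch line.

```bash
python3 - <<'E'
from h import *
f=grab('top'); im=f['image'].astype(int); s=cv2.resize(f['image'],None,fx=4,fy=4,interpolation=cv2.INTER_CUBIC).astype(int)
m=(s.min(2)>246).astype(np.uint8); m[:, :4*385]=0; m[:,4*465:]=0; m[:4*190]=0; m[4*262:]=0
n,l,st,ce=cv2.connectedComponentsWithStats(m)
k=[i for i in range(1,n) if st[i,4]>1000]; print(st[k])
mm=np.isin(l,k); v,u=np.nonzero(mm)
Z=.122
pts=np.array([onplane(f,(a+.5)/4-.5,(b+.5)/4-.5,Z)[:2] for a,b in zip(u,v)])
c0,r0=cv2.minEnclosingCircle(cv2.convexHull((pts*1e3).astype(np.float32))); print('outer',c0,r0)
# polar profile
c=np.array(c0)
from scipy.optimize import least_squares
def fit(c,inner):
    for _ in range(3):
        d=pts*1e3-c; r=np.hypot(*d.T); a=np.degrees(np.arctan2(d[:,1],d[:,0]))%360
        b=(a/3).astype(int); e=[]
        for i in range(120):
            q=r[b==i]
            if len(q)>30: e.append((i*3+1.5, q.min() if inner else q.max()))
        e=np.array(e); med=np.median(e[:,1]); e=e[abs(e[:,1]-med)<3]
        X=c+e[:,1:]*np.c_[np.cos(np.radians(e[:,0])),np.sin(np.radians(e[:,0]))]
        A=np.c_[2*X,np.ones(len(X))]; s=np.linalg.lstsq(A,(X**2).sum(1),rcond=None)[0]; c=s[:2]
    return c,np.sqrt(s[2]+c@c),len(e)
print('out',fit(c,0)); ci,ri,_=fit(c,1); print('in',ci,ri)
co=fit(c,0)[0]
d=pts*1e3-co; r=np.hypot(*d.T); a=np.degrees(np.arctan2(d[:,1],d[:,0]))%360
h=np.histogram(a[(r>46)&(r<58)],bins=360,range=(0,360))[0]; med=np.median(h)
gap=np.nonzero(h<.5*med)[0]; print('gaps',gap, r.min(),r.max())
# extractor top corners
P=cloud(f)
t=(abs(P[...,2]-.12)<.006)&(np.arange(512)[None]>340)&(np.arange(384)[:,None]<310)&(np.arange(384)[:,None]>150)&(im.min(2)>150)
t=t.astype(np.uint8);n,l,st,_=cv2.connectedComponentsWithStats(t); i=1+st[1:,4].argmax()
v,u=np.nonzero(l==i); p2=np.array([onplane(f,a,b,.12)[:2] for a,b in zip(u,v)])
print('box',cv2.minAreaRect((p2*1e3).astype(np.float32)))
# scene view ring
g=grab('scene'); save(g,'sring.png',(90,150,220,250),6)
P2=cloud(g)
for z,nm in((.122,'ring'),):
    mk=(g['image'].min(2)>246).astype(np.uint8); mk[:165]=0; mk[200:]=0; mk[:,:115]=0; mk[:,185:]=0
    v,u=np.nonzero(mk); 
    q=np.array([onplane(g,a,b,z)[:2] for a,b in zip(u,v)]); print('scene ring',len(q), cv2.minEnclosingCircle((q*1e3).astype(np.float32)) if len(q) else 0)
# scene bar top
mb=(P2[...,2]>.095)&(P2[...,2]<.115)&(abs(P2[...,0]-.558)<.06)&(abs(P2[...,1]-.282)<.06)
print('scene bar',P2[mb].mean(0),mb.sum(),np.percentile(P2[mb],[2,98],axis=0))
E
```

```text
[[ 1590   784   239   154 12685]
 [ 1574   882   241   156 12738]]
outer (513.3604736328125, -180.93528747558594) 63.973594665527344
out (array([ 513.14744275, -180.72835324]), np.float64(63.10461777646833), 109)
in [ 512.96909182 -180.00046084] 41.506044180995666
gaps [ 59  60  61  62  63  64  65  66  67  68  69  70  71  72  73  74  75  76
  77  78 238 239 240 241 242 243 244 245 246 247 248 249 250 251 252 253
 254 255 256 257] 39.8656726873741 64.0284641707952
box ((513.2254028320312, -180.28466796875), (261.6773986816406, 241.3761444091797), 82.04023742675781)
scene ring 68 ((516.0140380859375, -180.856689453125), 56.1568489074707)
scene bar [0.56333457 0.279575   0.10316799] 111 [[0.52941922 0.25585793 0.09552603]
 [0.59102254 0.30470367 0.1084091 ]]
```

View pics/sring.png

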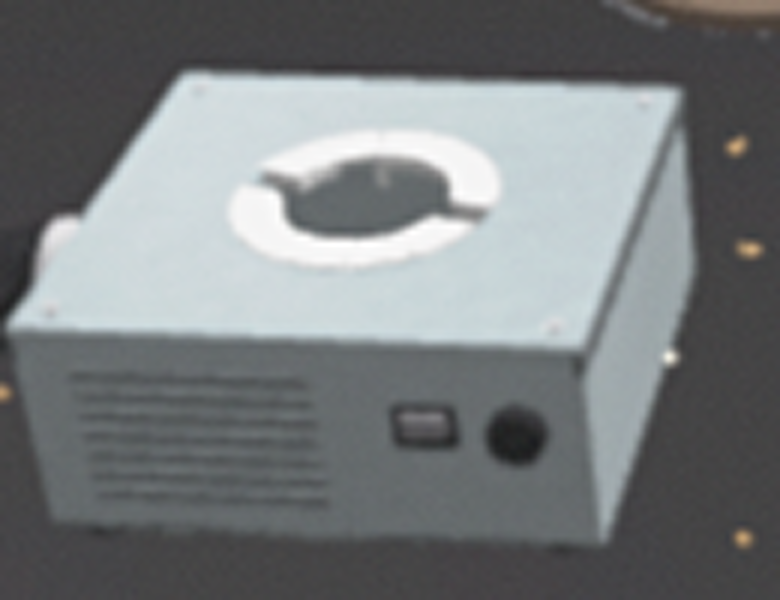

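```bash
python3 -m handwheel '[[4,2.5,0,0.14],[4,2.5,0,0.14],[4,2.5,0,0.14],[4,2.5,0,0.14],[4,2.5,0,0.14],[4,2.5,0,0.14],[4,2.5,0,0.14],[4,2.5,0,0.14],[0.4,4.8,0,0.1],[0.4,4.8,0,0.1],[0.4,4.8,0,0.1],[0.4,4.8,0,0.1],[0.4,4.8,0,0.1],[0.4,4.8,0,0.1],[0.4,4.8,0,0.1],[0.4,4.8,0,0.1],[0.4,4.8,0,0.1],[0.4,4.8,0,0.1],[0.4,4.8,0,0.1]]' 0 10; python3 -c "
from h import *;print(arm.get_state()['q'])"
```

```text
t: 2.15
eef_pos: [0.5526, 0.082, 0.405]
ee_rot: [-3.141, -0.0, -0.634]
force: [1.4, -0.6, 0.3]
width: 0.0876
[ 4.97733616e-01  1.67692024e-01 -2.47641674e-01  5.79934854e-05
 -1.15488679e+00  4.39520118e-01]
```

```bash
python3 -m handwheel '[[0.1,4,0,0.01],[0.1,4,0,0.01],[0.1,4,0,0.01],[0.1,4,0,0.01],[0.17,3.98,0,0.013],[0,0,-2.5,0],[0,0,-2.5,0],[0,0,-2,0],[0,0,0,0],[0,0,0,0]]'; python3 - <<'E'
from h import *
f=grab('top'); save(f,'g1.png',(140,150,310,300),4)
f=grab('scene'); save(f,'g1s.png',(260,100,370,250),4)
E
```

```text
t: 3.15
eef_pos: [0.5589, 0.2799, 0.335]
ee_rot: [3.141, -0.0, -0.585]
force: [0.9, -0.2, 0.2]
width: 0.0876
```

View pics/g1s.png

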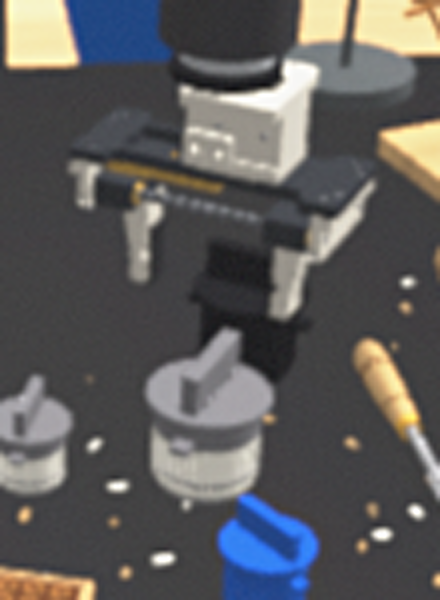

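View pics/g1.png

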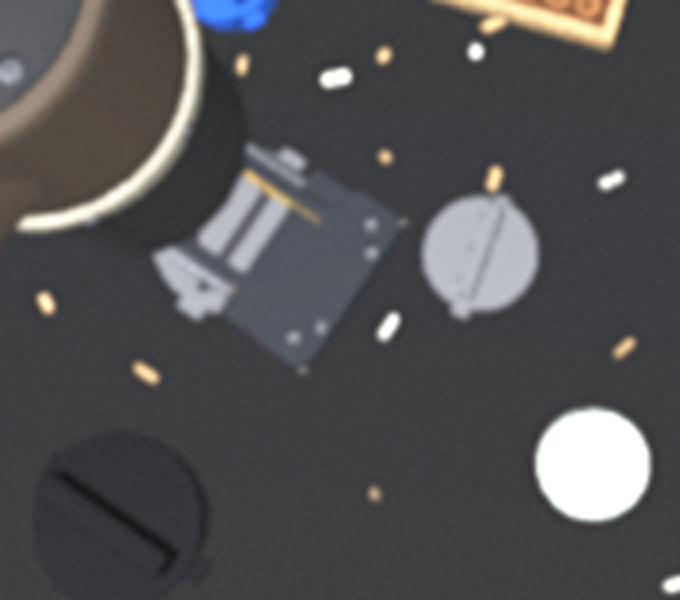

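The jaws straddle the bar as intended, with the fingers at scene-crop (140,250) and (285,290). Descending now.

```bash
python3 -m handwheel '[[-0.05,0.2,-2,0],[0,0,-2,0],[0,0,-2,0],[0,0,-1.0,0.004],[0,0,-0.7,0],[0,0,0,0],[0,0,0,0]]'
```

```text
t: 3.95
eef_pos: [0.5585, 0.282, 0.2586]
ee_rot: [-3.14, -0.001, -0.581]
force: [-1.0, -0.6, 0.2]
width: 0.0877
```

```bash
python3 -m handwheel '[[0,0,0,0],[0,0,0,0],[0,0,0,0],[0,0,0,0],[0,0,0,0],[0,0,0,0],[0,0,0,0],[0,0,0,0]]' 1 30
```

```text
t: 4.75
eef_pos: [0.5582, 0.2818, 0.2576]
ee_rot: [3.142, 0.0, -0.581]
force: [0.5, 0.4, -0.0]
width: 0.029
```

```bash
python3 -m handwheel '[[0,0,0,0],[0,0,0,0],[0,0,0,0],[0,0,0,0]]'
```

```text
t: 5.15
eef_pos: [0.5581, 0.2817, 0.2575]
ee_rot: [3.141, 0.0, -0.581]
force: [-0.6, -0.1, -0.8]
width: 0.0139
```

```bash
python3 -m handwheel '[[0,0,1,0],[0,0,2.5,0],[0,0,4,0],[0,0,4,0],[0,0,3.5,0],[0,-1.2,0,-0.05],[-0.4,-3,0,-0.1],[-0.4,-4,0,-0.12],[-0.4,-4,0,-0.12],[-0.4,-4,0,-0.12],[-0.4,-4,0,-0.12],[-0.4,-4,0,-0.12],[-0.4,-4,0,-0.12],[-0.4,-4,0,-0.12],[-0.4,-4,0,-0.12],[-0.4,-4,0,-0.12],[-0.4,-3,0,-0.1],[-0.1,-2,0,-0.035],[0,-1,0,0],[0,0,0,0]]'; python3 - <<'E'
from h import *
f=grab('top'); save(f,'t1.png',(300,100,512,310),3.5)
f=grab('scene'); save(f,'t1s.png',(60,60,260,270),3.5)
print(arm.get_state()['q'])
E
```

```text
t: 7.15
eef_pos: [0.5129, -0.1811, 0.4078]
ee_rot: [3.141, 0.0, -1.947]
force: [0.2, 1.1, -3.6]
width: 0.0136
[ 2.32184658e-02  1.40960989e-01 -2.73543571e-01 -3.28231757e-04
 -1.15634904e+00 -3.97633595e-01]
```

View pics/t1s.png

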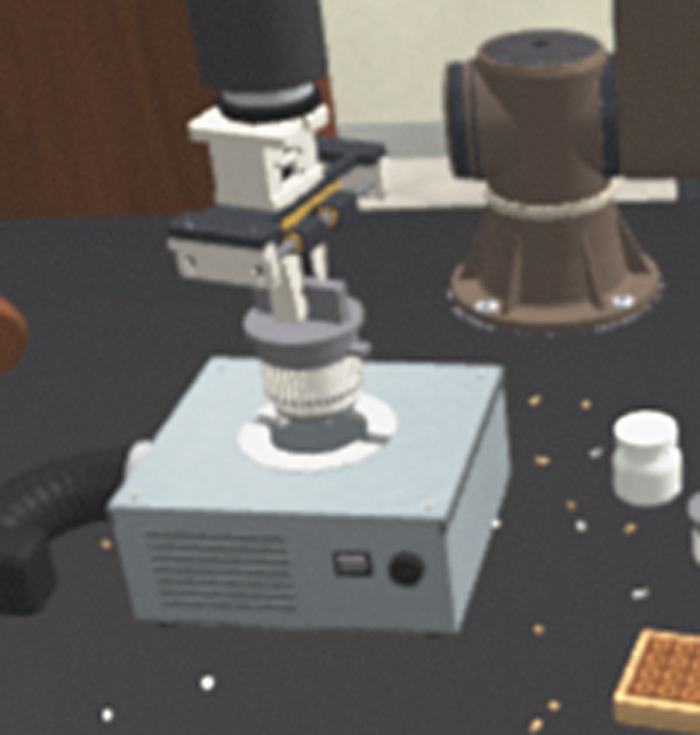

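View pics/t1.png

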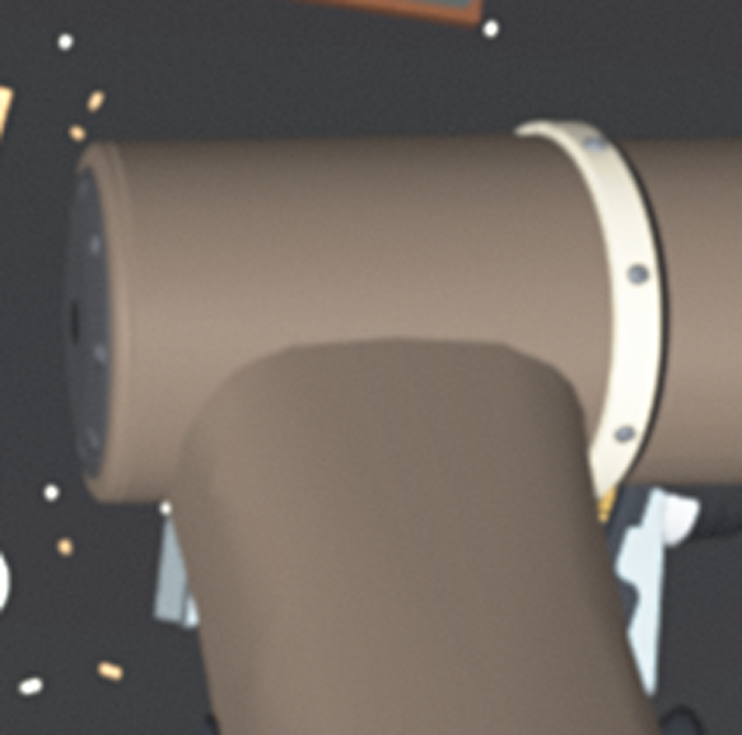

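```bash
python3 -m handwheel '[[0,0.04,-1.2,0],[0,0,-1.2,0],[0,0,-1.2,0],[0,0,-1,0],[0,0,-0.8,0],[0,0,-0.5,0],[0,0,-0.3,0],[0,0,0,0],[0,0,0,0]]'; python3 - <<'E'
from h import *
for i in range(1):
    s=arm.get_state(); print(s['eef_pos'],s['force'],s['moment'])
E
```

```text
t: 8.15
eef_pos: [0.5128, -0.1807, 0.3452]
ee_rot: [3.141, -0.003, -1.946]
force: [-0.7, -7.5, -1.9]
width: 0.0138
[ 0.51281843 -0.18071961  0.34515067] [-0.67022594 -7.48513667 -1.8791464 ] [-2.91378122  0.65203176 -0.03368242]
```

```bash
python3 -m handwheel '[[0,-0.08,0,0],[0,0,0,0],[0,0,0,0]]'; python3 -c "
from h import *
s=arm.get_state(); print(s['force'],s['moment'])"; python3 -m handwheel '[[0,-0.08,0,0],[0,0,0,0],[0,0,0,0]]'; python3 -c "
from h import *
s=arm.get_state(); print(s['force'],s['moment'])"
```

```text
t: 8.45
eef_pos: [0.5128, -0.181, 0.3451]
ee_rot: [3.14, -0.002, -1.946]
force: [-1.5, -5.1, -4.1]
width: 0.0141
[-1.50949221 -5.06395244 -4.09531081] [-2.45142329  0.72923713  0.01521507]
t: 8.75
eef_pos: [0.5128, -0.1814, 0.3451]
ee_rot: [3.14, -0.001, -1.946]
force: [-2.2, -2.5, -6.2]
width: 0.0137
[-2.16814867 -2.50062762 -6.20043787] [-1.58955667  0.9769879   0.07920298]
```

```bash
python3 -m handwheel '[[-0.05,-0.1,0,0],[0,0,0,0],[0,0,0,0]]'; python3 -c "
from h import *
s=arm.get_state(); print(s['force'],s['moment'])"; python3 -m handwheel '[[-0.05,-0.08,0,0],[0,0,0,0],[0,0,0,0]]'; python3 -c "
from h import *
s=arm.get_state(); print(s['force'],s['moment'])"
```

```text
t: 9.05
eef_pos: [0.5128, -0.1822, 0.3457]
ee_rot: [-3.141, 0.0, -1.946]
force: [-0.7, -0.8, -3.7]
width: 0.0141
[-0.70360688 -0.84211482 -3.74833337] [-0.31428413  0.49138361 -0.07322884]
t: 9.35
eef_pos: [0.5124, -0.1831, 0.3459]
ee_rot: [-3.141, 0.0, -1.946]
force: [0.4, 0.4, -3.4]
width: 0.0139
[ 0.38252759  0.37424756 -3.37916654] [ 0.0275159   0.11141577 -0.004805  ]
```

```bash
python3 -m handwheel '[[0,-0.05,-0.3,0],[0,0,-0.4,0],[0,0,-0.4,0],[0,0,-0.2,0],[0,0,0,0],[0,0,0,0]]'; python3 -c "
from h import *
s=arm.get_state(); print(s['eef_pos'],s['force'],s['moment'])"
```

```text
t: 9.95
eef_pos: [0.5122, -0.1837, 0.3326]
ee_rot: [3.141, -0.0, -1.946]
force: [-0.1, 0.7, -3.8]
width: 0.0138
[ 0.51223329 -0.18368835  0.33260003] [-0.14251407  0.72195531 -3.81959215] [ 0.06726988  0.04749182 -0.0116489 ]
```

Free so far. Now feeling for the notches.

```bash
python3 -m handwheel '[[0,0,-0.15,0],[0,0,-0.1,0],[0,0,-0.1,0],[0,0,-0.1,0],[0,0,0,0],[0,0,0,0]]'; python3 -c "
from h import *
s=arm.get_state(); print(s['eef_pos'],s['force'],s['moment'])
f=grab('scene'); save(f,'n1s.png',(90,130,210,230),6)"
```

```text
t: 10.55
eef_pos: [0.5122, -0.1837, 0.3282]
ee_rot: [3.142, -0.0, -1.946]
force: [0.2, -1.4, -3.1]
width: 0.014
[ 0.51217331 -0.1837045   0.32815317] [ 0.21530558 -1.40627881 -3.13914444] [-0.0115001   0.04886253 -0.00803477]
```

View pics/n1s.png

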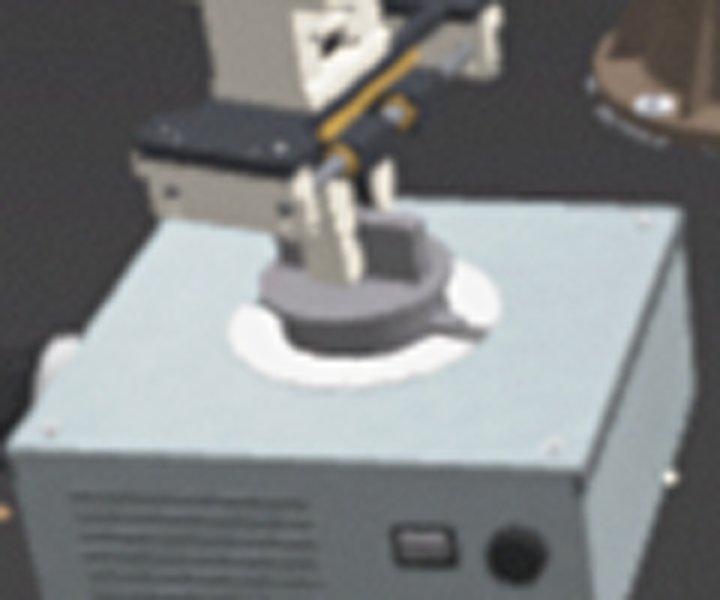

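The lug (470,325) lines up with the notch. Continuing gently.

```bash
python3 -m handwheel '[[0,0,-0.1,0],[0,0,-0.1,0],[0,0,0,0],[0,0,0,0]]'; python3 -m handwheel '[[0,0,-0.1,0],[0,0,-0.1,0],[0,0,0,0],[0,0,0,0]]'; python3 -c "
from h import *
s=arm.get_state(); print(s['eef_pos'],s['force'],s['moment'])"
```

```text
t: 11.0
eef_pos: [0.5122, -0.1837, 0.3262]
ee_rot: [3.142, -0.0, -1.946]
force: [1.1, -0.4, -2.8]
width: 0.0138
t: 11.4
eef_pos: [0.5122, -0.1837, 0.3241]
ee_rot: [3.141, -0.0, -1.946]
force: [-0.4, 0.7, -2.9]
width: 0.0135
[ 0.51216314 -0.18367304  0.3241129 ] [-0.40332609  0.73635115 -2.85348293] [ 0.00215503  0.07540466 -0.01236665]
```

```bash
python3 -m handwheel '[[0,0,-0.1,0],[0,0,-0.1,0],[0,0,-0.1,0],[0,0,-0.1,0],[0,0,0,0],[0,0,0,0]]' - 50; python3 -m handwheel '[[0,0,-0.1,0],[0,0,-0.1,0],[0,0,-0.1,0],[0,0,0,0],[0,0,0,0]]';python3 -c "
from h import *
s=arm.get_state(); print(s['eef_pos'],s['force'],s['moment'])"
```

```text
t: 12.0
eef_pos: [0.5123, -0.1837, 0.3204]
ee_rot: [-3.141, 0.0, -1.946]
force: [-0.4, 1.4, 3.1]
width: 0.0137
t: 12.5
eef_pos: [0.5124, -0.1837, 0.3174]
ee_rot: [-3.141, 0.0, -1.946]
force: [-1.2, 2.2, 5.3]
width: 0.0135
[ 0.51236697 -0.18368091  0.31738934] [-1.20865273  2.23614941  5.31854125] [ 0.84392454  0.58114613 -0.00670096]
```

```bash
python3 -m handwheel '[[-0.02,0.05,-0.1,0],[0,0,-0.1,0],[0,0,-0.1,0],[0,0,-0.1,0],[0,0,-0.05,0],[0,0,0,0],[0,0,0,0]]'; python3 -c "
from h import *
s=arm.get_state(); print(s['eef_pos'],s['force'],s['moment'])"
```

```text
t: 13.2
eef_pos: [0.5123, -0.1834, 0.3134]
ee_rot: [-3.14, -0.0, -1.945]
force: [-1.2, 1.3, 8.5]
width: 0.0134
[ 0.51231019 -0.18337237  0.31343062] [-1.15454365  1.28694865  8.54148682] [ 0.41309004  0.95002811 -0.10787085]
```

```bash
python3 -m handwheel '[[0,0,-0.05,0],[0,0,0,-0.03],[0,0,0,-0.04],[0,0,0,-0.05],[0,0,0,-0.05],[0,0,0,0]]'; python3 -c "
from h import *
s=arm.get_state(); print(s['eef_pos'],s['force'],s['moment'])"
```

```text
t: 13.8
eef_pos: [0.5129, -0.1836, 0.313]
ee_rot: [-3.139, 0.0, -2.116]
force: [1.5, -0.9, 5.5]
width: 0.0137
[ 0.51291659 -0.18356996  0.31299325] [ 1.45520862 -0.94483065  5.46528472] [-1.21241077 -0.39287567  0.09571025]
```

```bash
python3 -m handwheel '[[0,0,-0.03,-0.04],[0,0,0,-0.05],[0,0,0,-0.06],[0,0,0,-0.05],[0,0,0,0]]'; python3 -c "
from h import *
s=arm.get_state(); print(s['eef_pos'],s['force'],s['moment'])"
```

```text
t: 14.3
eef_pos: [0.5128, -0.1836, 0.3129]
ee_rot: [-3.139, 0.001, -2.316]
force: [0.2, -1.4, 7.0]
width: 0.0134
[ 0.51283856 -0.18357911  0.31285058] [ 0.22165734 -1.44973446  7.04538272] [-0.78400762 -0.01355899  0.10984605]
```

```bash
python3 -m handwheel '[[0,0,0,-0.06],[0,0,0,-0.07],[0,0,0,-0.07],[0,0,0,-0.07],[0,0,0,-0.07],[0,0,0,0]]'; python3 -c "
from h import *
s=arm.get_state(); print(s['eef_pos'],s['force'],s['moment'])"; python3 -m handwheel '[[0,0,0,-0.05],[0,0,0,-0.05],[0,0,0,-0.05],[0,0,0,0]]'; python3 -c "
from h import *
s=arm.get_state(); print(s['eef_pos'],s['force'],s['moment'])"
```

```text
t: 14.9
eef_pos: [0.5127, -0.1836, 0.3128]
ee_rot: [-3.139, 0.001, -2.657]
force: [0.0, -1.5, 7.6]
width: 0.0134
[ 0.51266109 -0.18363919  0.31284249] [ 0.01111918 -1.45375772  7.60883532] [-0.94438271  0.26268724  0.02392714]
t: 15.3
eef_pos: [0.5126, -0.1837, 0.3129]
ee_rot: [-3.14, 0.001, -2.806]
force: [-0.6, -1.9, 9.0]
width: 0.0135
[ 0.51257787 -0.18365122  0.31285744] [-0.56835339 -1.88657066  8.95368683] [-0.89216919  0.43848901  0.09871695]
```

Nearly there; feel for the stop in small turns.

```bash
for i in 1; do python3 -m handwheel '[[0,0,0,-0.04],[0,0,0,-0.04],[0,0,0,-0.02],[0,0,0,0]]'; python3 -c "
from h import *
s=arm.get_state(); print(s['ee_rot'],s['force'],s['moment'])"; python3 -m handwheel '[[0,0,0,-0.02],[0,0,0,-0.02],[0,0,0,0]]'; python3 -c "
from h import *
s=arm.get_state(); print(s['ee_rot'],s['force'],s['moment'])"; done
```

```text
t: 15.7
eef_pos: [0.5126, -0.1835, 0.3129]
ee_rot: [-3.14, 0.001, -2.904]
force: [-0.3, -0.9, 8.6]
width: 0.0141
[-3.13977778e+00  1.34919218e-03 -2.90434722e+00] [-0.33633468 -0.93793048  8.62052003] [-0.50110664  0.56015419  0.40181182]
t: 16.0
eef_pos: [0.5125, -0.1828, 0.3129]
ee_rot: [-3.141, 0.002, -2.944]
force: [-1.8, 5.4, 11.5]
width: 0.014
[-3.14111174e+00  1.66917381e-03 -2.94369781e+00] [-1.80266555  5.37568181 11.50081884] [1.86082816 0.92307559 0.85995914]
```

```bash
python3 -m handwheel '[[0,0,0,-0.02],[0,0,0,-0.01],[0,0,0,0]]'; python3 -c "
from h import *
s=arm.get_state(); print(s['ee_rot'],s['force'],s['moment'])
f=grab('scene'); save(f,'k1s.png',(90,130,210,230),6)"
```

```text
t: 16.3
eef_pos: [0.5125, -0.1824, 0.3129]
ee_rot: [3.141, 0.002, -2.973]
force: [-3.0, 8.5, 11.6]
width: 0.0136
[ 3.14148612e+00  1.74178033e-03 -2.97300194e+00] [-3.02939776  8.46913411 11.64276411] [2.97322985 1.12869938 1.12965432]
```

View pics/k1s.png

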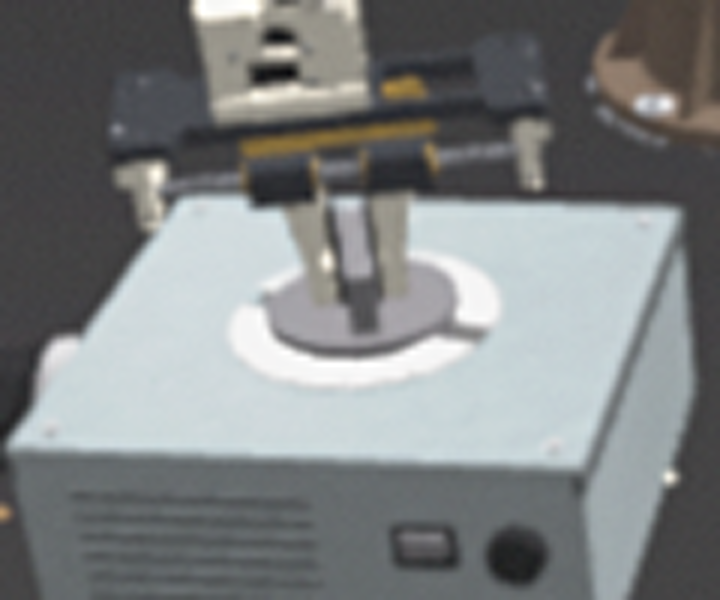

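```bash
python3 -m handwheel '[[0,0.05,0,0.02],[0,0,0.1,0.01],[0,0,0.1,0],[0,0,0.1,0],[0,0,0,0],[0,0,0,0]]'; python3 -c "
from h import *
s=arm.get_state(); print(s['ee_rot'],s['force'],s['moment'])"; python3 -m handwheel '[[0,0,0.1,0],[0,0,0.1,0],[0,0,0,0],[0,0,0,0]]'; python3 -c "
from h import *
s=arm.get_state(); print(s['ee_rot'],s['force'],s['moment'])"
```

```text
t: 16.95
eef_pos: [0.5124, -0.1824, 0.315]
ee_rot: [3.141, 0.001, -2.945]
force: [1.8, 5.4, 4.8]
width: 0.0135
[ 3.14141839e+00  1.07584769e-03 -2.94535792e+00] [1.76535276 5.36401199 4.82589615] [ 1.95231301 -0.2436538   0.56812308]
t: 17.35
eef_pos: [0.5123, -0.1824, 0.3167]
ee_rot: [3.141, 0.001, -2.946]
force: [1.8, 5.6, 2.5]
width: 0.0135
[ 3.14126357e+00  8.81396975e-04 -2.94556627e+00] [1.8010111  5.57616594 2.48280956] [ 1.73803057 -0.49292972  0.56954105]
```

```bash
python3 -m handwheel '[[0,0,0.1,0],[0,0,0.1,0],[0,0,0,0],[0,0,0,0]]'; python3 -c "
from h import *
s=arm.get_state(); print(s['ee_rot'],s['force'],s['moment'])
f=grab('scene'); save(f,'l1s.png',(90,130,210,230),6)
P=cloud(f); m=(abs(P[...,0]-.513)<.06)&(abs(P[...,1]+.181)<.06)&(P[...,2]>.126)&(P[...,2]<.147); print(m.sum(),np.percentile(P[m][:,2],[10,50,90]))"
```

```text
t: 17.75
eef_pos: [0.5125, -0.1824, 0.3171]
ee_rot: [3.141, 0.0, -2.946]
force: [8.2, 0.7, -11.4]
width: 0.014
[ 3.14073720e+00  2.36165304e-04 -2.94602494e+00] [  8.22581828   0.749226   -11.41082529] [ 0.53779875 -2.53066279  0.56341482]
339 [0.1321372  0.13473023 0.14023082]
```

View pics/l1s.png

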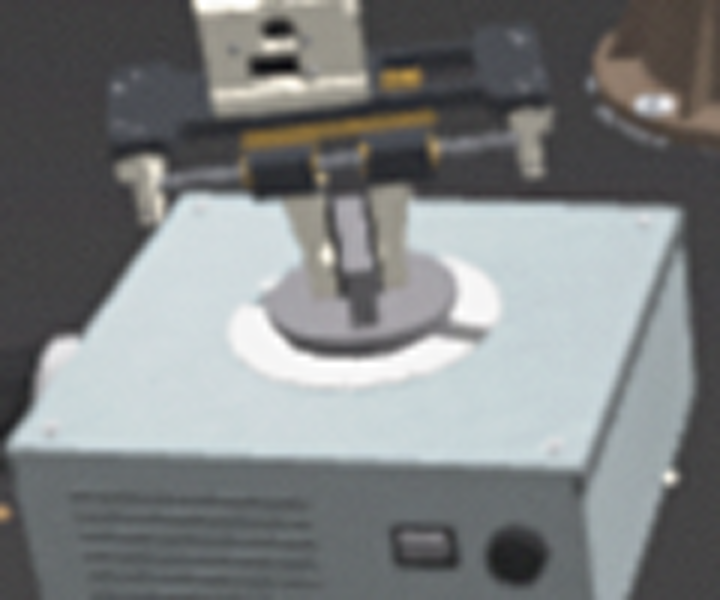

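```bash
python3 -m handwheel '[[0,0,-0.08,0.02],[0,0,0,0.02],[0,0,0,0],[0,0,0,0]]'; python3 -c "
from h import *
s=arm.get_state(); print(s['ee_rot'],s['force'],s['moment'])"; python3 -m handwheel '[[0,0,0,0.02],[0,0,0,0.02],[0,0,0,0],[0,0,0,0]]'; python3 -c "
from h import *
s=arm.get_state(); print(s['ee_rot'],s['force'],s['moment'])"
```

```text
t: 18.2
eef_pos: [0.5123, -0.1827, 0.317]
ee_rot: [3.141, 0.0, -2.907]
force: [4.7, 0.6, -4.7]
width: 0.0139
[ 3.14104598e+00  2.34509254e-04 -2.90743795e+00] [ 4.73682221  0.5541677  -4.66219649] [ 0.4145888  -1.52309367 -0.27795825]
t: 18.6
eef_pos: [0.512, -0.1829, 0.3171]
ee_rot: [3.141, -0.001, -2.867]
force: [5.6, -1.3, -5.8]
width: 0.0134
[ 3.14124322e+00 -5.04682818e-04 -2.86667463e+00] [ 5.582227   -1.31561663 -5.82990631] [-0.26497722 -1.4361721  -0.3483639 ]
```

```bash
python3 -m handwheel '[[0,0,-0.05,0.02],[0,0,0,0.02],[0,0,0,0],[0,0,0,0]]'; python3 -c "
from h import *
s=arm.get_state(); print(s['ee_rot'],s['force'],s['moment'])
f=grab('scene'); save(f,'l2s.png',(90,130,210,230),6)"
```

```text
t: 19.0
eef_pos: [0.5118, -0.1827, 0.3171]
ee_rot: [3.141, -0.0, -2.827]
force: [3.6, 1.3, -5.9]
width: 0.0137
[ 3.14102968e+00 -2.11207434e-04 -2.82681950e+00] [ 3.55929671  1.33677008 -5.94849828] [ 0.68609788 -0.96564481 -1.03142212]
```

View pics/l2s.png

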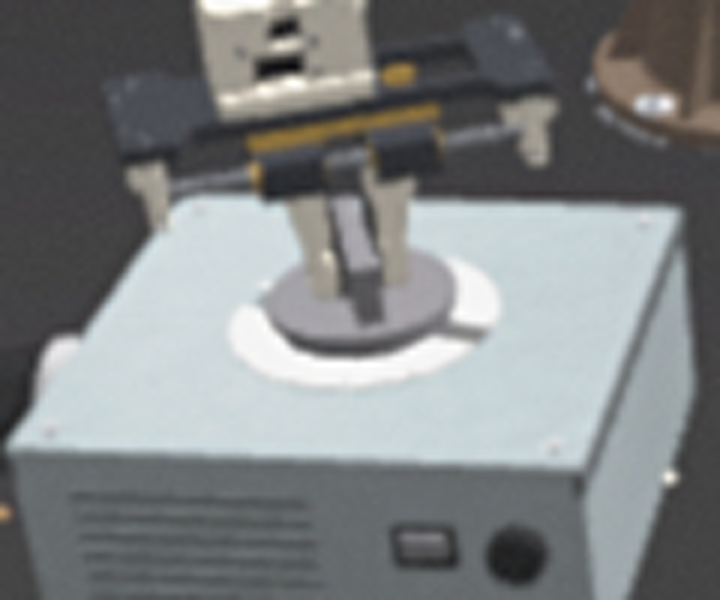

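The turn is blocked both ways (moment +0.57 and −1.03 N m), so the lugs are in the pockets. Centre in the play, relax and release.

```bash
python3 -m handwheel '[[0.05,0,-0.04,-0.04],[0.05,0,0,-0.035],[0,0,0,0],[0,0,0,0]]';python3 -c "
from h import *
s=arm.get_state(); print(s['ee_rot'],s['force'],s['moment'])"
```

```text
t: 19.45
eef_pos: [0.5123, -0.1829, 0.3171]
ee_rot: [-3.142, -0.002, -2.899]
force: [-1.3, 0.2, -0.4]
width: 0.0139
[-3.14151029e+00 -1.98622088e-03 -2.89914724e+00] [-1.29754037  0.17554348 -0.41822144] [-0.23748822  1.20743361  0.0999911 ]
```

```bash
python3 -m handwheel '[[0,0,0,0],[0,0,0,0],[0,0,0,0],[0,0,0,0],[0,0,0,0],[0,0,0,0],[0,0,0,0]]' 0;  python3 -m handwheel '[[0,0,1,0],[0,0,2,0],[0,0,3,0],[0,0,3,0],[0,0,3,0],[0,4,2,0],[0,4,0,0],[0,4,0,0],[0,4,0,0],[0,4,0,0],[0,4,0,0],[0,4,0,0],[0,4,0,0],[0,0,0,0]]'; python3 - <<'E'
from h import *
s=arm.get_state(); print(s['force'],s['moment'])
f=grab('top'); save(f,'e1.png',s=1.5); save(f,'e1c.png',(340,150,512,310),4.5)
g=grab('scene'); save(g,'e1s.png',(90,130,210,230),6)
P=cloud(f); reg=(abs(P[...,0]-.513)<.06)&(abs(P[...,1]+.181)<.06)
mc=reg&(P[...,2]>.129)&(P[...,2]<.147); mb=reg&(P[...,2]>.158)&(P[...,2]<.18)
for n,m in(('cap',mc),('bar',mb)): print(n,m.sum(),np.median(P[m],0))
x=P[mb][:,:2]
if len(x)>5:
    w,V=np.linalg.eigh(np.cov(x.T)); print('bar dir',np.degrees(np.arctan2(V[1,1],V[0,1]))%180)
v,u=np.nonzero(mc)
# plane fit for tilt
A=np.c_[P[mc][:,:2]-[.513,-.181],np.ones(mc.sum())]; print('plane',np.linalg.lstsq(A,P[mc][:,2],rcond=None)[0])
E
```

```text
t: 20.15
eef_pos: [0.513, -0.1827, 0.3172]
ee_rot: [-3.142, 0.0, -2.901]
force: [0.1, 0.4, -0.1]
width: 0.064
t: 21.55
eef_pos: [0.5129, 0.1409, 0.4578]
ee_rot: [3.141, 0.001, -2.897]
force: [-0.3, 0.7, -0.2]
width: 0.0878
[-0.32872193  0.66032052 -0.21411466] [-0.06559982  0.04603746 -0.01294258]
cap 1284 [ 0.51368076 -0.17059056  0.13624426]
bar 354 [ 0.51495033 -0.17990708  0.16760563]
bar dir 14.17875279205569
plane [0.00139799 0.00166162 0.13645494]
```

View pics/e1.png

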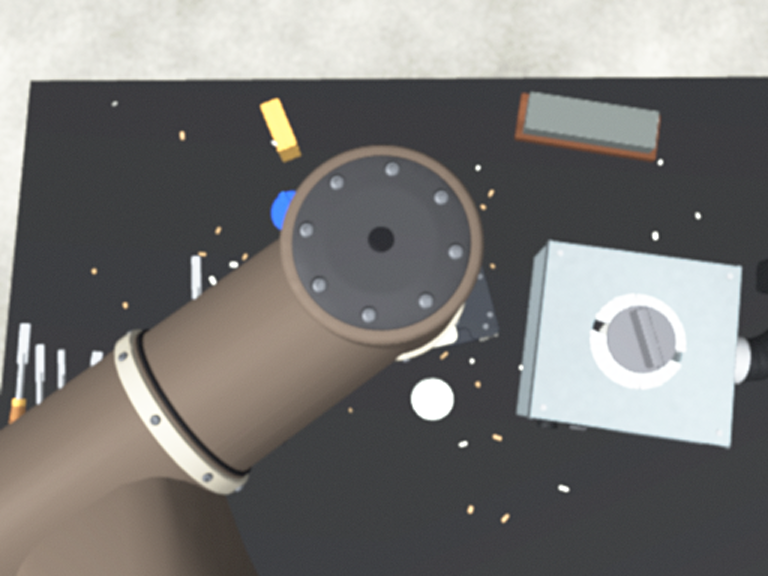

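View pics/e1s.png

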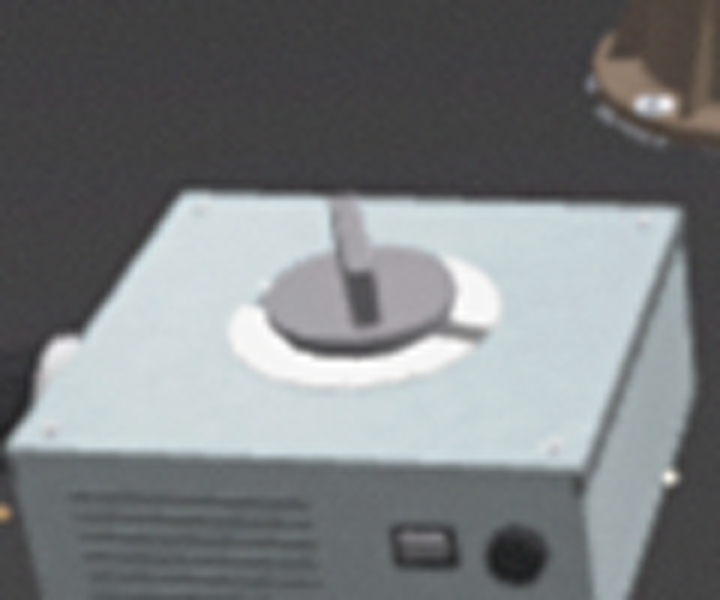

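```bash
python3 -c "
from h import *
print(arm.job_done())"
```

```text
the job is handed in; nothing more can be done
None
```

The filter cartridge is locked in the extractor, released, and the job is handed in, at about 21.6 s of the 72 s allowed.

**What I did:**
- I gripped the grey cartridge by its bar and lowered it into the opening. It touched one side lightly (about 7.5 N), so I recentred it.
- The lugs dropped through the notches with no resistance. I pushed down about 10 mm against the spring and turned clockwise to the stop, where the moment rose to 1.1 N m.
- I then eased it up into the pockets and let go.

**Last checks:**
- **Locked:** before release, turning was blocked both ways, at +0.57 and −1.03 N m, with about 0.06 rad of play between.
- **Seated:** after release the cap's top measured 136.4 mm (expected 137 mm) and level to about 0.1°.
- **Bar angle:** the bar lies at 14.2° in the world frame, where the notch line seen from above predicted 12.5°. The difference is within the play.
- **Surroundings:** the arm is clear and touching nothing. The jar and extractor look unmoved, but in the last top view the arm hid the printing block and most of the gouge, so I did not recheck those two. I moved nothing near them at low height.

**Disagreements:**
- My camera fix of the opening's centre was about 2–3 mm off in y from where the cartridge settled by feel.
- While easing up I pulled a little past the seat, a brief 11 N against the rim, well under the 60 N that would crack the lugs.

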